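Set the bench fume extraction to half and start the fan

TASK

Get the bench's fume extraction running at half draught: gently push the damper lever's upright tab round its scale until it lines up with the long middle mark and leave it there, then press the small flat start button on the fan's switch box right down and let it come back up. Only start the fan once the lever is on the mark, don't press the mushroom-headed stop button, and leave everything else on the bench where it is.

Things in the scene. Friction and masses are not known exactly. Their poses are not given: they have to be found in the camera images.
- port: Extraction port: round sheet-metal duct inlet with an iris damper, fixed on the bench. Origin on its vertical axis at bench level; z up; its -x axis points to the long middle scale mark. Flange 118 mm radius x 6 high, iris housing 100 radius up to 48 high, open bell mouth with a wire guard above it, 76 radius, up to 86 high.
- damper (a joint): Angle of the iris ring and its lever about the port's vertical axis, rad, growing counter-clockwise seen from above: 0 shut end, 1.8 open end (hard stops). Scale marks every 0.3; the long middle mark is at 0.9. Starts between 0 and 0.5. Steady friction, about 3 to 4 N at the tab; it stays where it is left.
- tab_top (a point): Middle of the top edge of the lever's upright tab, 92 mm above the bench, 154 from the port's axis. The tab is a flat blade in the radial plane that points at the scale: 28 long radially (radius 140 to 168), 6 thick, black from 52 to 92 above the bench. Under it a flat bar 16 wide, 32 to 36 above the bench, runs in below the scale plate.
- mid_mark (a point): Outer end of the long middle mark: black radial line 31 x 6.5 mm (the other marks 11 to 16 x 2.5), ending at radius 137 on the white scale plate, a ring sector of radius 100 to 137 (58 degrees either side of this mark), top face 51 above the bench. The lever is on the mark when the tab's blade is in line with it.
- switchbox: Fan switch box fixed on the bench: grey, 85 (its x) x 150 (its y) x 60 high, two black buttons on its top. Origin under its middle, z up.
- start_top (a point): Centre of the top of the START button: small flat round button, 29 diameter, standing 10 proud of its metal collar (45 diameter, 12 high on the box); top 82 above the bench when released. On the box's +y half, 36 from the middle.
- start (a joint): START button travel, m: 0 released, 0.006 fully down. Spring, about 1.5 N to start it and 5 N at the bottom.
- stop_top (a point): Centre of the top of the STOP button: larger domed mushroom head, 40 diameter, top 90 above the bench. On the box's -y half, 36 from the middle.
- stop (a joint): STOP button travel, m: 0 released, 0.006 fully down.
- socket: Bystander: open wire-rope socket (fork-ended casting, white primer), 258 long x 82 wide x 72 high, lying on a plank; origin on its underside near its middle (mm).
- shackle: Bystander: steel bow shackle lying flat, 116 x 88 x 26; origin on its underside near its middle (mm).
- thimble: Bystander: aluminium teardrop rope thimble lying flat, 111 x 72 x 14, near the switch box on the robot's side; origin on its underside near its middle (mm).
- ferrule_a: Bystander: upright aluminium swage sleeve (short tube), 42 diameter x 52 high, beside the port on its +y side; origin on its underside near its middle (mm).
- ferrule_b: Bystander: same kind of sleeve, 42 diameter x 52 high, beside the port on its -y side; origin on its underside near its middle (mm).
- tin: Bystander: round steel tin with paper label, 90 diameter x 90 high, behind a corner of the switch box; origin on its underside near its middle (mm).
- hammer: Bystander: hammer, about 280 long, lying; origin on its underside near its middle (mm).
Mind the look-alikes: they are no part of the job. Leave any green or pink look-alike of the switchbox alone.

How it is judged:
By the outcome, as a careful person would: the job done as asked, in the order asked, and still so for the second after the job is handed in, with the robot touching nothing.
It also fails if it takes over 58 s, if anything falls off the work surface, if the arm or the gripper's body presses on something with over 40 N, if the wrist force passes 120 N, or if a joint passes its speed limit or range.

ROBOT

A 6-joint arm with a two-finger parallel gripper is mounted at the origin on the work surface. World frame = base frame: x ahead of the robot, y to its left, z up, the work surface at z = 0. Lengths are in m, angles in rad, forces in N, time in s.
With the tool pointing down it reaches from about 0.375 to 0.975 m from the base axis. Payload 3.8 kg.
Tool frame: the origin (TCP) lies at the very end of the fingers, on their centre line; the grasp point (between the pads) lies 19 mm behind it (manip.grasp_offset is the distance from the TCP to the grasp point, in m); z points along the fingers, y is the line along which they close (so a half turn about z gives the same grasp; the last joint's range is limited). The gripper opens to 88 mm and grips with 3 to 60 N. Pads are 18 mm wide; open, the fingers measure 123 mm over their backs; the gripper's body (75 mm by 187 mm) begins 45 mm behind the grasp point.
Start: joints at [-1.201, 0.264, 1.604, -0, 1.274, -0.037], TCP at [0.267, -0.62, 0.239] pointing down, gripper open.
Joint ranges: [-2.63, 2.63], [-0.94, 2.18], [0.31, 2.57], [-1.31, 4.45], [0, 2.66], [-2.55, 2.55]. Speed limits (rad/s): [2.57, 2.57, 3.14, 3.14, 3.14, 3.14].

INTERFACE

Orientations are given as a unit quaternion [w, x, y, z].
In Python, from cell import manip gives the robot as it stands.
- The arm moves only by the shell command python3 -m creep 'ROWS' [FORCE]. ROWS is JSON, a list of rows, each a list of 3 entries, a list of its own where there are three numbers: the opening, from 0 (shut) to 1 (fully open), then the shift along the tool's x, y, z in m, then the turn, a rotation vector about the tool's x, y, z in rad. A call has 1 to 8 rows; each row shifts and turns the commanded pose from where the row before left it, along the tool's axes as they then stand; what a row does not reach is not made up. A row lasts 1/12 s, in which the tool goes at most 41.7 mm and 7.16 degrees, less where a joint would pass 70% of its speed; a pose out of reach is approached as far as the arm can. A call is refused whole if a number of a shift passes 0.0417 or a number of a turn 0.125, either way. A call with a gripper value outside its range is refused whole. The fingers move at their own pace and stop on an object; FORCE is the grip in N (left out, the last holds). Time passes only in rows, so rows that do not move let the fingers close. It gives the time, the measured TCP pose, the force, the opening and the grip force at its end, in the units of the state.
- manip.get_obs(): the state, without advancing time (a new reading comes with each control period).
- manip.get_image(name): name is "side" or "top" or "wrist"; returns the picture (400x640x3 uint8, blue, green, red); there is no depth.
- manip.calibration(name): a dict with "fx", "fy", "cx", "cy" (pixels), "rvec" (rotation vector, rad) and "tvec" (3), from world to camera coordinates, as OpenCV has them. Camera axes: x right, y down, z forward; pixel columns grow to the right and rows downward; lengths in m; the calibration is good to about 2 mm. The wrist camera is an equidistant fisheye: a pixel r from the principal point sees the ray r / f radians off the axis. A picture is of the moment at which its call begins: read the wrist's pose just before it. calibration takes no time and is no camera call; for the wrist camera it gives the pose at the moment of the call.
- manip.finish_job(): hands the job in; it is judged then, once.
The state is a dict: "clock": time; "joint_positions": joint angles; "joint_velocities": joint speeds; "tau": joint torques, N m; "tool_pos": TCP position; "ee_rot": TCP orientation; "contact_force": force on the tool from outside, world axes, zero at the start; "wrist_torque": the same for the moment, N m; "width": opening from 0.0 (shut) to 1.0 (fully open); "finger_force": force on a finger pad.
Only numpy, scipy, OpenCV 4.12 (cv2) and the standard library are available. Lean on these libraries where they do the work, as an engineer would, in place of code of your own. Each camera call takes 0.05 s, during which the arm holds its last target. There are 200 camera calls.

## Working session

There is one attempt and no reset: what is moved stays moved. The work goes in short steps, Python scripts to look and compute and a shell command to move; the robot and the scene stay as the last step left them, time stands still between calls to the robot, and variables do not carry over. Pictures are saved under pics/ and viewed, at most 10 in all, crops included, and the job is handed in when it is done.

```bash
mkdir -p pics; ls; cat > h.py <<'E'
import numpy as np, cv2
from cell import manip
def ray(name,u,v,c=None):
    c=c or manip.calibration(name); R=cv2.Rodrigues(np.array(c['rvec'],float))[0]; t=np.array(c['tvec'],float).ravel()
    x,y=(u-c['cx'])/c['fx'],(v-c['cy'])/c['fy']
    if name=='wrist':
        r=np.hypot(x,y); d=np.array([x/r*np.sin(r),y/r*np.sin(r),np.cos(r)]) if r>0 else np.array([0,0,1.])
    else: d=np.array([x,y,1.])
    return -R.T@t, R.T@d
def at(name,u,v,z,c=None):
    o,d=ray(name,u,v,c); return o+d*(z-o[2])/d[2]
E
python3 - <<'E'
from h import *
for n in('top','side'):
    cv2.imwrite(f'pics/{n}.png',manip.get_image(n)); c=manip.calibration(n); print(n,c, ray(n,320,200,c))
s=manip.get_obs(); print(s)
E
```

```text
pics
top {'fx': 361.06177300424355, 'fy': 361.06177300424355, 'cx': 318.88576751351866, 'cy': 202.10274870769098, 'rvec': array([ 2.11661542, -2.14283164,  0.11971442]), 'tvec': array([0.01952645, 0.46140314, 0.98561589])} (array([ 0.31295711, -0.01969311,  1.04229691]), array([ 0.1515133 ,  0.02972153, -0.98803026]))
side {'fx': 514.4016924396175, 'fy': 514.4016924396175, 'cx': 317.41245881720033, 'cy': 194.3152297711943, 'rvec': array([ 2.1580797 , -0.4394583 ,  0.20408285]), 'tvec': array([-0.42489867,  0.19125602,  1.6821277 ])} (array([-0.07245536, -1.32693151,  1.13166883]), array([ 0.3051509 ,  0.74488666, -0.59344269]))
{'clock': 0.1, 'joint_positions': array([-1.20090596e+00,  2.64689374e-01,  1.60524480e+00, -1.72736968e-05,
        1.27372819e+00, -3.68729977e-02]), 'joint_velocities': array([-0.0001232 , -0.00244795, -0.00466539, -0.00113908,  0.00131154,
        0.00227646]), 'tau': array([ 4.17510864e-04, -5.03615642e+01, -3.58072758e+01,  7.29451748e-02,
        2.32920586e-02, -4.66927327e-05]), 'tool_pos': array([ 0.26682823, -0.61930641,  0.23750076]), 'ee_rot': array([-1.01917356e-03,  9.79388101e-01,  2.01984841e-01, -1.79658881e-04]), 'contact_force': array([ 0.43620355,  0.58393277, -0.98472788]), 'wrist_torque': array([ 0.00477845, -0.0023963 ,  0.0324547 ]), 'finger_force': 0.0, 'width': 1.001529653614959}
```

View pics/top.png

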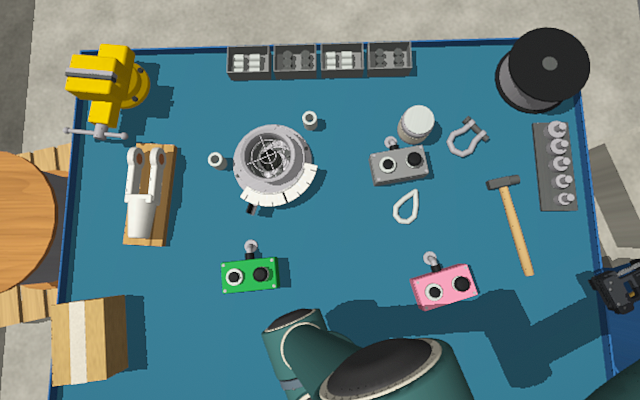

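View pics/side.png

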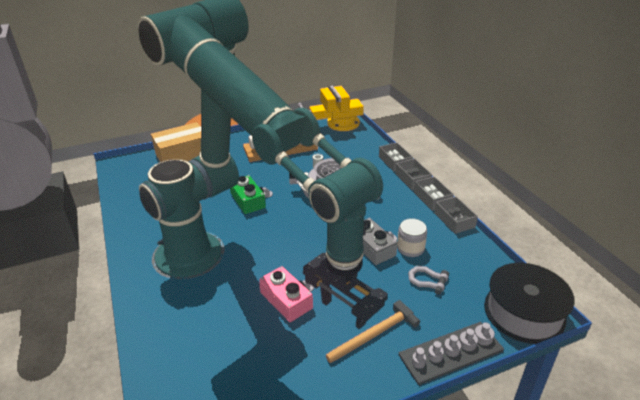

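The top view shows the port at about (270,160), the dark tab at about (251,209), and the grey switch box at about (400,165). Its small collared button is on the left and the mushroom on the right. I'll enlarge that area.

```bash
python3 - <<'E'
import cv2
a=cv2.imread('pics/top.png')[110:220,200:330]; b=cv2.imread('pics/top.png')[130:190,360:440]
cv2.imwrite('pics/c1.png',cv2.resize(a,None,fx=5,fy=5,interpolation=2)); cv2.imwrite('pics/c2.png',cv2.resize(b,None,fx=8,fy=8,interpolation=2))
E
```

```text
(no output)
```

View pics/c1.png

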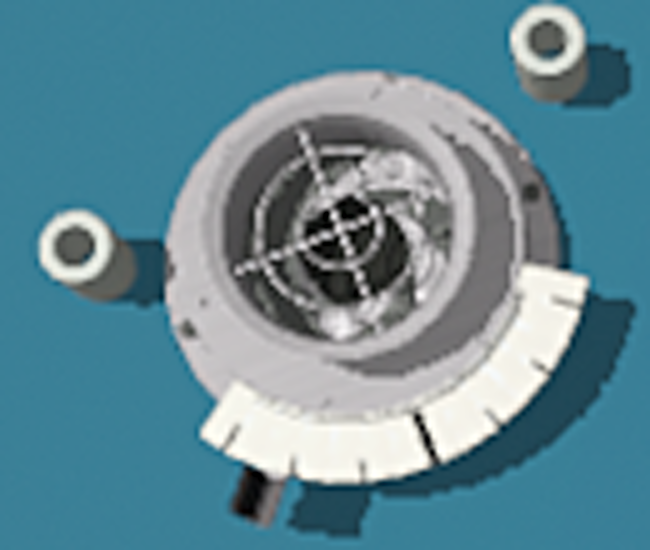

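View pics/c2.png

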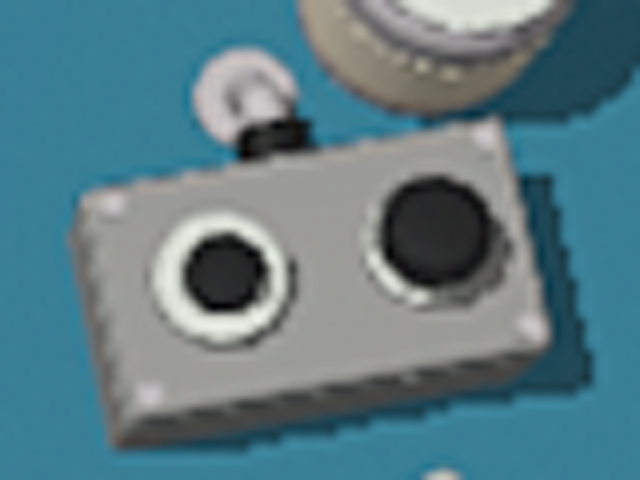

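The long mark runs from crop (418,413) to (433,465). The tab's black blade is near (252,493). START is at crop2 (225,272) and STOP at (437,230).

```bash
python3 - <<'E'
from h import *
from scipy.optimize import least_squares
T=lambda u,v,z:at('top',200+(u+.5)/5-.5,110+(v+.5)/5-.5,z)
P=np.array([T(u,v,.051)[:2] for u,v in[(202,437),(300,480),(365,484),(434,466),(500,427),(546,370),(588,278)]])
r=least_squares(lambda p:np.hypot(*(P-p[:2]).T)-p[2],[.6,.1,.137]);r2=least_squares(lambda p:np.hypot(*(P-p[:2]).T)-.137,[.6,.1]);print(r.x,r.fun,r2.x,r2.fun)
c=r2.x
m=T(433,465,.051)[:2];mi=T(418,413,.051)[:2]
print('mark',m,mi,np.hypot(*(m-mi)),np.degrees(np.arctan2(*(m-mi)[::-1])),np.degrees(np.arctan2(*(m-c)[::-1])))
am=np.arctan2(*(m-c)[::-1])
for uv in[(260,470),(240,515),(252,493)]:
    q=T(*uv,.092)[:2]-c;print('tab',q+c,np.hypot(*q),np.arctan2(*q[::-1])-am)
S=lambda u,v,z:at('top',360+(u+.5)/8-.5,130+(v+.5)/8-.5,z)
s=S(225,272,.082);t=S(437,230,.088);print('start',s,'stop',t,np.hypot(*(s-t)[:2]))
print(S(225,278,.072))
print([S(*k,.06) for k in[(80,195),(495,118),(550,345),(112,415)]])
E
```

```text
[0.58631324 0.15330041 0.13684096] [-0.00059122  0.00015115  0.00097225  0.00022361  0.00018644 -0.00215117
  0.00120893] [0.58648712 0.1533718 ] [-0.00065301  0.00014971  0.00099223  0.00025251  0.0002074  -0.00215459
  0.00114814]
mark [0.45906674 0.10437054] [0.48859853 0.11289577] 0.03073769237098426 -163.8976428819842 -158.96506442391197
tab [0.45169581 0.1922209 ] 0.14027811223429593 5.635444790072685
tab [0.42758186 0.20254699] 0.16634025670072605 5.615941412629427
tab [0.439334   0.19631048] 0.1532898301821505 5.632143239392745
start [ 0.55749186 -0.1756256   0.082     ] stop [ 0.56916205 -0.24619316  0.088     ] 0.07152603463307543
[ 0.55792797 -0.1771706   0.072     ]
[array([ 0.59161967, -0.12993176,  0.06      ]), array([ 0.61644904, -0.27480378,  0.06      ]), array([ 0.53521037, -0.28946106,  0.06      ]), array([ 0.51318659, -0.13856679,  0.06      ])]
```

```bash
python3 -m creep '[[1,[0.031,-0.025,0],[0,0,0]],[1,[0.031,-0.025,0],[0,0,0]],[1,[0.031,-0.025,0],[0,0,0]],[1,[0.031,-0.025,0],[0,0,0]],[1,[0.031,-0.025,0],[0,0,0]],[1,[0.031,-0.025,0],[0,0,0]],[1,[0.031,-0.025,0],[0,0,0]],[1,[0.031,-0.025,0],[0,0,0]]]'
python3 -m creep '[[1,[0.016,-0.03,0],[0,0,0]],[1,[0.016,-0.03,0],[0,0,0]],[1,[0.016,-0.03,0],[0,0,0]],[1,[0.016,-0.03,0],[0,0,0]],[1,[0.016,-0.03,0],[0,0,0]],[1,[0.016,-0.03,0],[0,0,0]],[1,[0.016,-0.03,0],[0,0,0]],[1,[0.016,-0.03,0],[0,0,0]]]'
cat >> h.py <<'E'
from scipy.spatial.transform import Rotation as Ro
def rot(s): return Ro.from_quat(np.array(s['ee_rot'])[[1,2,3,0]])
def go(p,yaw):
    "shift (present tool axes) and turn to the target TCP, tool x at yaw (deg), pointing down"
    s=manip.get_obs(); R=rot(s); y=np.radians(yaw)
    G=Ro.from_matrix([[np.cos(y),np.sin(y),0],[np.sin(y),-np.cos(y),0],[0,0,-1]])
    print('pos',s['tool_pos'].round(4),'yaw',np.degrees(np.arctan2(*R.as_matrix()[[1,0],0])).round(2),'t',s['clock'],'F',s['contact_force'].round(1),'w',round(s['width'],3))
    print('shift',R.inv().apply(np.array(p)-s['tool_pos']).round(4),'turn',(R.inv()*G).as_rotvec().round(3))
    return s
E
python3 -c "
from h import *
go([.439,.196,.2],-16)"
```

```text
clock: 0.77
tool_pos: [0.4159, -0.3361, 0.2383]
ee_rot: [-0.0, 0.979, 0.202, -0.0]
contact_force: [-0.2, -0.0, -0.2]
width: 0.996
finger_force: 0.0
clock: 1.43
tool_pos: [0.4377, -0.0654, 0.2384]
ee_rot: [-0.0, 0.979, 0.202, -0.0]
contact_force: [1.0, -0.1, 0.1]
width: 1.0
finger_force: 0.0
pos [ 0.4377 -0.0654  0.2384] yaw 23.29 t 1.4333 F [ 1.  -0.1  0.1] w 1.0
shift [ 0.1045 -0.2396  0.0384] turn [-0.     0.     0.686]
```

```bash
python3 -m creep '[[1,[0.0131,-0.03,0.001],[0,0,0]],[1,[0.0131,-0.03,0.001],[0,0,0]],[1,[0.0131,-0.03,0.001],[0,0,0]],[1,[0.0131,-0.03,0.001],[0,0,0]],[1,[0.0131,-0.03,0.001],[0,0,0]],[1,[0.0131,-0.03,0.001],[0,0,0]],[1,[0.0131,-0.03,0.001],[0,0,0]],[1,[0.0131,-0.03,0.001],[0,0,0]]]'
python3 -m creep '[[1,[0,0,0],[0,0,0.114]],[1,[0,0,0],[0,0,0.114]],[1,[0,0,0],[0,0,0.114]],[1,[0,0,0],[0,0,0.114]],[1,[0,0,0],[0,0,0.114]],[1,[0,0,0],[0,0,0.114]],[1,[0,0,0],[0,0,0]]]'
python3 - <<'E'
from h import *
import pickle
go([.439,.196,.2],-16)
c=manip.calibration('wrist');im=manip.get_image('wrist');pickle.dump(c,open('w1.pkl','wb'));cv2.imwrite('pics/w1.png',im)
R=cv2.Rodrigues(np.array(c['rvec']))[0];print(-R.T@np.array(c['tvec']).ravel(),R,c['fx'],c['cx'],c['cy'])
E
```

```text
clock: 2.1
tool_pos: [0.4389, 0.1964, 0.2303]
ee_rot: [0.0, 0.979, 0.202, -0.0]
contact_force: [1.4, 0.1, 0.2]
width: 0.999
finger_force: 0.0
clock: 2.68
tool_pos: [0.4392, 0.1947, 0.2302]
ee_rot: [0.0, 0.99, -0.14, -0.0]
contact_force: [-1.9, -1.0, 0.3]
width: 0.999
finger_force: 0.0
pos [0.4392 0.1947 0.2302] yaw -16.04 t 2.6833 F [-1.9 -1.   0.3] w 0.999
shift [-0.0005 -0.0012  0.0302] turn [ 0.001  0.001 -0.001]
[0.51537824 0.17307967 0.37588778] [[-0.27663499 -0.96097432  0.00119633]
 [-0.91596456  0.26405419  0.30213294]
 [-0.29065789  0.08248474 -0.95326505]] 309.70691628693146 321.7088881745395 200.7045425279611
```

View pics/w1.png

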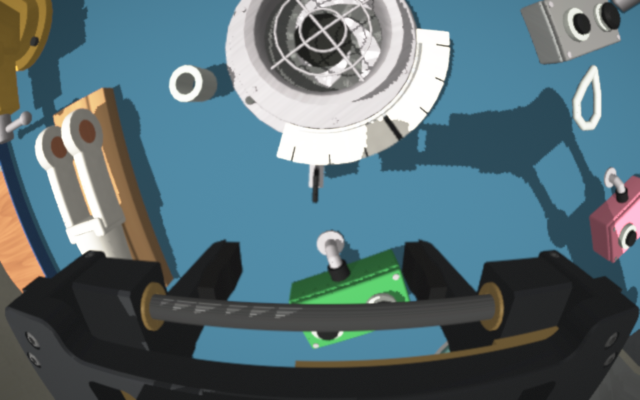

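The wrist view shows the tab blade at about x 316, rows 165–202, on the small-angle side. The long mark runs (387,116)–(401,138), and the gripper straddles the tab. I'll measure on an enlarged crop.

```bash
python3 -c "
import cv2
a=cv2.imread('pics/w1.png')[90:210,270:460]
cv2.imwrite('pics/w1c.png',cv2.resize(a,None,fx=4,fy=4,interpolation=2))"
```

```text
(no output)
```

View pics/w1c.png

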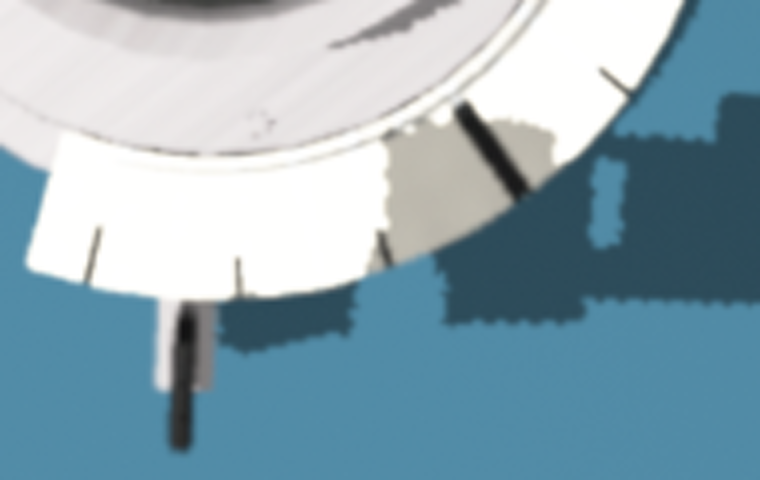

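```bash
python3 - <<'E'
from h import *
import pickle
from scipy.optimize import least_squares
c=pickle.load(open('w1.pkl','rb'))
T=lambda u,v,z:at('wrist',270+(u+.5)/4-.5,90+(v+.5)/4-.5,z,c)[:2]
P=np.array([T(*k,.051) for k in[(28,266),(90,285),(240,298),(390,266),(524,196),(632,96),(690,0)]])
r=least_squares(lambda p:np.hypot(*(P-p[:2]).T)-.137,[.58,.15]);print(r.x,r.fun)
o=r.x;A=lambda q:np.arctan2(*(q-o)[::-1])%(2*np.pi)
print('marks',[A(p).round(3) for p in P])
m=T(521,193,.051);mi=T(463,106,.051);print(m,mi,np.hypot(*(m-mi)),A(m),A(mi))
for k in[(181,448),(184,340)]: q=T(*k,.092);print('tab',q,np.hypot(*(q-o)),A(q))
E
```

```text
[0.58665302 0.14988669] [ 0.00050311  0.00052675  0.00013004 -0.00089105 -0.00105939  0.00025651
  0.00112526]
marks [np.float64(2.487), np.float64(2.614), np.float64(2.907), np.float64(3.208), np.float64(3.512), np.float64(3.813), np.float64(4.046)]
[0.46090686 0.10134934] [0.48739465 0.11110025] 0.028225583965401212 3.5099674756189114 3.51411022364041
tab [0.42974766 0.2042222 ] 0.16604710865439146 2.8082224432116005
tab [0.45508318 0.19602707] 0.13942581565355738 2.8043021997441517
```

```bash
python3 -m creep '[[1,[0,-0.003,0.021],[0,0,0.056]],[1,[0,0,0.021],[0,0,0]],[1,[0,0,0.021],[0,0,0]],[1,[0,0,0.021],[0,0,0]],[1,[0,0,0.021],[0,0,0]],[1,[0,0,0.021],[0,0,0]],[1,[0,0,0.021],[0,0,0]],[1,[0,0,0.021],[0,0,0]]]'
python3 -m creep '[[0.25,[0,0,0.002],[0,0,0]],[0.25,[0,0,0],[0,0,0]],[0.25,[0,0,0],[0,0,0]],[0.25,[0,0,0],[0,0,0]],[0.25,[0,0,0],[0,0,0]],[0.25,[0,0,0],[0,0,0]]]' 5
python3 - <<'E'
from h import *
go([.440,.199,.06],-19.2)
cv2.imwrite('pics/w2.png',manip.get_image('wrist')[100:340,200:440])
E
```

```text
clock: 3.4
tool_pos: [0.4402, 0.1976, 0.0617]
ee_rot: [-0.0, 0.986, -0.164, -0.0]
contact_force: [-0.2, 0.8, -0.8]
width: 0.997
finger_force: 0.0
clock: 3.9
tool_pos: [0.4414, 0.1981, 0.0621]
ee_rot: [-0.001, 0.986, -0.166, 0.001]
contact_force: [0.0, -0.2, 0.6]
width: 0.57
finger_force: 0.0
pos [0.4414 0.1981 0.0621] yaw -19.07 t 3.9 F [ 0.  -0.2  0.6] w 0.57
shift [-0.0016 -0.0004  0.0021] turn [-0.002 -0.002  0.002]
```

View pics/w2.png

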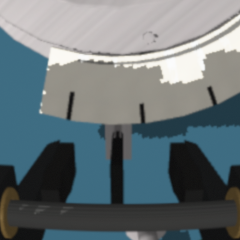

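The tab at crop (118,160) sits midway between the fingers at (70,160) and (180,160), so I'll close lightly on it.

```bash
for i in 1 ; do python3 -m creep '[[0,[0,0,0],[0,0,0]],[0,[0,0,0],[0,0,0]],[0,[0,0,0],[0,0,0]],[0,[0,0,0],[0,0,0]],[0,[0,0,0],[0,0,0]],[0,[0,0,0],[0,0,0]],[0,[0,0,0],[0,0,0]],[0,[0,0,0],[0,0,0]]]' 6; done; python3 -m creep '[[0,[0,0,0],[0,0,0]],[0,[0,0,0],[0,0,0]],[0,[0,0,0],[0,0,0]],[0,[0,0,0],[0,0,0]]]'
python3 -c "
from h import *
go([.440,.199,.06],-19.2)"
```

```text
clock: 4.62
tool_pos: [0.4405, 0.1982, 0.0607]
ee_rot: [-0.0, 0.986, -0.166, 0.0]
contact_force: [0.5, 3.6, -2.0]
width: 0.07
finger_force: 6.0
clock: 4.95
tool_pos: [0.4404, 0.1978, 0.0607]
ee_rot: [-0.0, 0.986, -0.166, 0.0]
contact_force: [0.8, 3.9, -1.6]
width: 0.071
finger_force: 6.0
pos [0.4404 0.1978 0.0607] yaw -19.09 t 4.95 F [ 0.8  3.9 -1.6] w 0.071
shift [-0.0008 -0.001   0.0007] turn [-0.    -0.     0.002]
```

```bash
python3 -m creep '[[0,[0.00015,0.0067,0],[0,0,-0.0435]],[0,[0.00015,0.0067,0],[0,0,-0.0435]],[0,[0.00015,0.0067,0],[0,0,-0.0435]],[0,[0.00015,0.0067,0],[0,0,-0.0435]],[0,[0.00015,0.0067,0],[0,0,-0.0435]],[0,[0.00015,0.0067,0],[0,0,-0.0435]],[0,[0.00015,0.0067,0],[0,0,-0.0435]],[0,[0.00015,0.0067,0],[0,0,-0.0435]]]'
python3 -m creep '[[0,[0.00015,0.0067,0],[0,0,-0.0435]],[0,[0.00015,0.0067,0],[0,0,-0.0435]],[0,[0.00015,0.0067,0],[0,0,-0.0435]],[0,[0.00015,0.0067,0],[0,0,-0.0435]],[0,[0.00015,0.0067,0],[0,0,-0.0435]],[0,[0.00015,0.0067,0],[0,0,-0.0435]],[0,[0,0,0],[0,0,0]],[0,[0,0,0],[0,0,0]]]'
python3 - <<'E'
from h import *
import pickle
a=3.511;go([.5866+.1535*np.cos(a),.1515+.1535*np.sin(a),.0607],np.degrees(a)-180)
c=manip.calibration('wrist');pickle.dump(c,open('w3.pkl','wb'))
im=manip.get_image('wrist');cv2.imwrite('pics/w3f.png',im);cv2.imwrite('pics/w3.png',cv2.resize(im[90:240,220:420],None,fx=4,fy=4,interpolation=2))
E
```

```text
clock: 5.62
tool_pos: [0.4333, 0.145, 0.0608]
ee_rot: [-0.0, 1.0, 0.008, 0.002]
contact_force: [5.1, 5.2, -6.7]
width: 0.066
finger_force: 6.0
clock: 6.28
tool_pos: [0.4399, 0.1048, 0.0611]
ee_rot: [0.001, 0.991, 0.137, 0.002]
contact_force: [6.7, 1.0, -6.0]
width: 0.072
finger_force: 6.0
pos [0.4399 0.1048 0.0611] yaw 15.81 t 6.2833 F [ 6.7  1.  -6. ] w 0.072
shift [0.0011 0.0093 0.0004] turn [ 0.002 -0.004 -0.094]
```

View pics/w3.png

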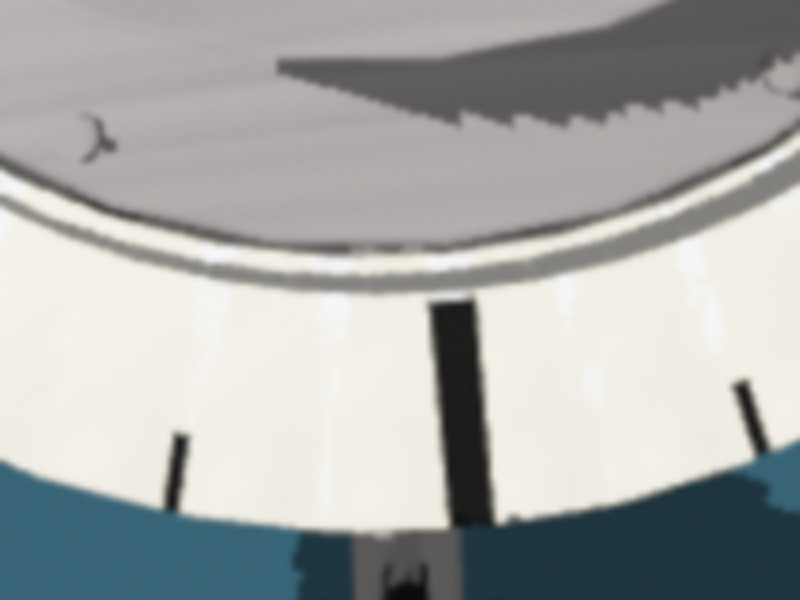

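The bar under the tab is centred at crop x≈407 and the long mark's outer end is at x≈471, so a bit more push is needed.

```bash
python3 - <<'E'
from h import *
import pickle
c=pickle.load(open('w3.pkl','rb'))
from scipy.optimize import least_squares
T=lambda u,v,z:at('wrist',220+(u+.5)/4-.5,90+(v+.5)/4-.5,z,c)[:2]
P=np.array([T(*k,.051) for k in[(0,462),(172,513),(400,533),(472,524),(600,510),(766,452)]])
o=least_squares(lambda p:np.hypot(*(P-p[:2]).T)-.137,[.58,.15]);print(o.x,o.fun);o=o.x
A=lambda q:np.arctan2(*(q-o)[::-1])%(2*np.pi)
print(A(P[1]),A(P[3]),A(P[5]),A(T(453,302,.051)))
for k in [(407,545),(407,575)]: q=T(*k,.036);print(A(q),np.hypot(*(q-o)))
for k in [(406,590)]: q=T(*k,.052);print(A(q),np.hypot(*(q-o)))
E
```

```text
[0.58710079 0.15128062] [-6.46541525e-05  3.21595938e-05  2.02891023e-04 -4.47157501e-04
  4.95434809e-04 -2.30657400e-04]
3.2189158592679674 3.518232078326198 3.8221015355465613 3.5201611018241166
3.4516976665944585 0.14503554491930723
3.4505595536016225 0.14990026610854876
3.450617658265788 0.1452263534927386
```

```bash
python3 -m creep '[[0,[0.0003,0.0035,0],[0,0,-0.028]],[0,[0.0003,0.0035,0],[0,0,-0.028]],[0,[0.0003,0.0034,0],[0,0,-0.028]],[0,[0,0,0],[0,0,0]],[0,[0,0,0],[0,0,0]],[0,[0,0,0],[0,0,0]]]'
python3 - <<'E'
from h import *
import pickle
a=3.519;go([.5868+.1535*np.cos(a),.1513+.1535*np.sin(a),.0607],np.degrees(a)-180)
c=manip.calibration('wrist');pickle.dump(c,open('w4.pkl','wb'))
im=manip.get_image('wrist');cv2.imwrite('pics/w4.png',cv2.resize(im[90:240,220:420],None,fx=4,fy=4,interpolation=2))
E
```

```text
clock: 6.83
tool_pos: [0.4431, 0.0956, 0.0611]
ee_rot: [0.0, 0.984, 0.179, 0.001]
contact_force: [4.9, 2.7, -3.2]
width: 0.067
finger_force: 6.0
pos [0.4431 0.0956 0.0611] yaw 20.61 t 6.8333 F [ 4.9  2.7 -3.2] w 0.067
shift [0.0007 0.0011 0.0004] turn [ 0.001 -0.003 -0.018]
```

View pics/w4.png

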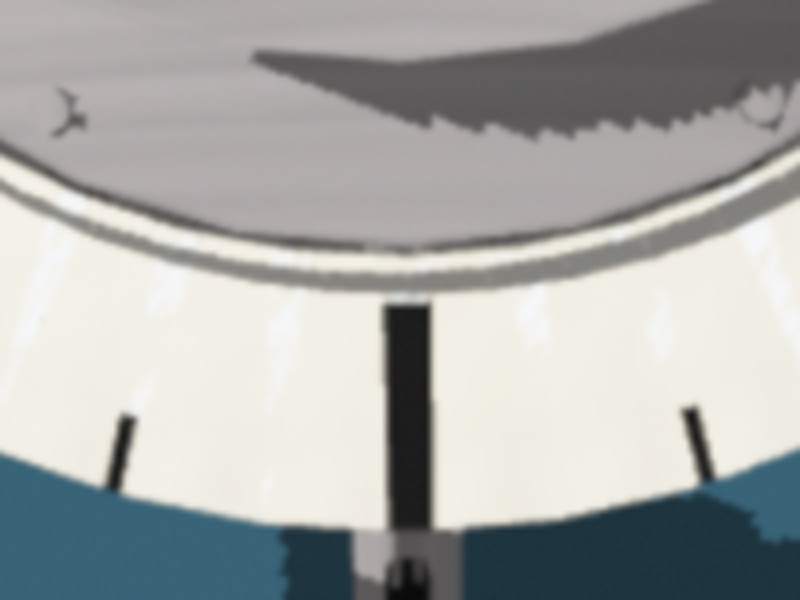

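The blade and bar are centred at x≈407 and the mark's end at x≈410, which is about 0.3 mm off. I'll release and lift.

```bash
python3 -m creep '[[0.5,[0,0,0],[0,0,0]],[0.5,[0,0,0],[0,0,0]],[0.5,[0,0,0],[0,0,0]],[0.5,[0,0,0],[0,0,0]],[0.5,[0,0,0],[0,0,0]],[0.5,[0,0,0],[0,0,0]],[0.5,[0,0,0],[0,0,0]]]'
python3 -m creep '[[0.5,[0,0,-0.01],[0,0,0]],[0.5,[0,0,-0.02],[0,0,0]],[0.5,[0,0,-0.02],[0,0,0]],[0.5,[0,0,-0.02],[0,0,0]],[0.5,[0,0,-0.02],[0,0,0]],[0.5,[0,0,-0.02],[0,0,0]],[0.5,[0,0,0],[0,0,0]],[0.5,[0,0,0],[0,0,0]]]'
python3 - <<'E'
from h import *
import pickle
go([.5575,-.176,.17],21.1)
c=manip.calibration('wrist');pickle.dump(c,open('w5.pkl','wb'))
cv2.imwrite('pics/w5.png',manip.get_image('wrist'))
E
```

```text
clock: 7.47
tool_pos: [0.4417, 0.0957, 0.0607]
ee_rot: [0.0, 0.984, 0.179, -0.0]
contact_force: [-0.8, 0.1, 0.3]
width: 0.501
finger_force: 0.0
clock: 8.13
tool_pos: [0.4429, 0.0959, 0.1724]
ee_rot: [0.0, 0.984, 0.179, 0.002]
contact_force: [0.7, 1.0, -0.5]
width: 0.5
finger_force: 0.0
pos [0.4429 0.0959 0.1724] yaw 20.62 t 8.1333 F [ 0.7  1.  -0.5] w 0.5
shift [0.0115 0.2948 0.0027] turn [ 0.001 -0.004 -0.008]
```

```bash
python3 -m creep '[[0.3,[0.0014,0.0368,0],[0,0,0]],[0,[0.0014,0.0368,0],[0,0,0]],[0,[0.0014,0.0368,0],[0,0,0]],[0,[0.0014,0.0368,0],[0,0,0]],[0,[0.0014,0.0368,0],[0,0,0]],[0,[0.0014,0.0368,0],[0,0,0]],[0,[0.0014,0.0368,0],[0,0,0]],[0,[0.0014,0.0368,0],[0,0,0]]]'
python3 -m creep '[[0,[0,0,0],[0,0,0]],[0,[0,0,0],[0,0,0]],[0,[0,0,0],[0,0,0]]]'
python3 - <<'E'
from h import *
import pickle
go([.5575,-.176,.082],21.1)
c=manip.calibration('wrist');pickle.dump(c,open('w6.pkl','wb'))
cv2.imwrite('pics/w6.png',manip.get_image('wrist'))
# project expected points to choose crops
def proj(p,c):
    R=cv2.Rodrigues(np.array(c['rvec']))[0];q=R@p+np.array(c['tvec']).ravel();t=np.arctan2(np.hypot(*q[:2]),q[2]);n=q[:2]/np.hypot(*q[:2]);return np.array([c['cx'],c['cy']])+c['fx']*t*n
c5=pickle.load(open('w5.pkl','rb'))
a=proj(np.array([.45,.098,.06]),c5);b=proj(np.array([.5575,-.176,.082]),c);print(a,b)
A=cv2.imread('pics/w5.png');B=cv2.imread('pics/w6.png')
def crop(I,p,w,h):
    x,y=int(min(max(p[0]-w//2,0),640-w)),int(min(max(p[1]-h//2,0),400-h));print(x,y);return cv2.resize(I[y:y+h,x:x+w],None,fx=4,fy=4,interpolation=2)
cv2.imwrite('pics/m.png',np.hstack([crop(A,a,90,150),crop(B,b,110,150)]))
E
```

```text
clock: 8.85
tool_pos: [0.5549, -0.1773, 0.1683]
ee_rot: [-0.001, 0.984, 0.179, -0.002]
contact_force: [-0.7, 0.3, 0.9]
width: 0.007
finger_force: 0.0
clock: 9.1
tool_pos: [0.5545, -0.1752, 0.1687]
ee_rot: [-0.001, 0.984, 0.179, -0.002]
contact_force: [0.1, 0.2, -0.1]
width: 0.005
finger_force: 0.0
pos [ 0.5545 -0.1752  0.1687] yaw 20.57 t 9.1 F [ 0.1  0.2 -0.1] w 0.005
shift [0.0028 0.002  0.0867] turn [-0.003  0.003 -0.009]
[321.59378929 190.10174211] [323.63377435 203.89334092]
276 115
268 128
```

View pics/m.png

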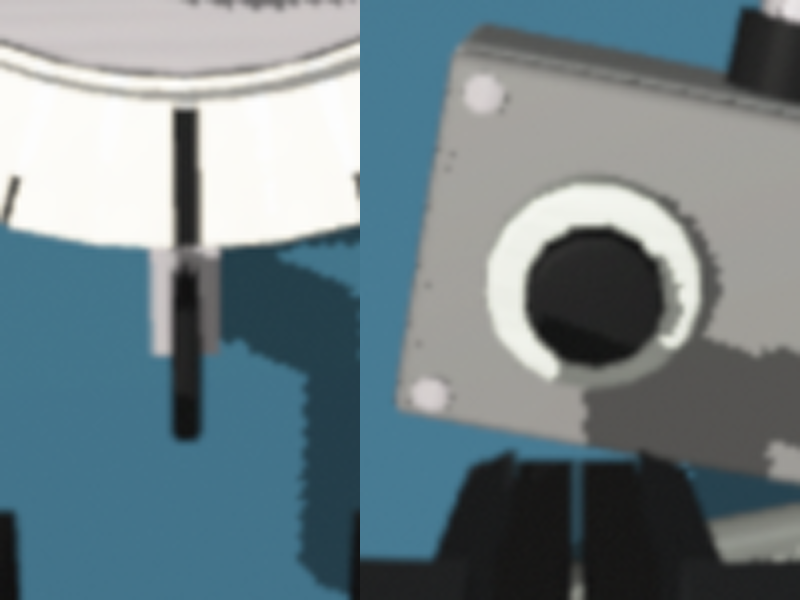

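Left: the tab is in line with the long mark (x≈186 for both). Right: START is centred at full-frame pixel (326.6, 201.6).

```bash
python3 - <<'E'
from h import *
import pickle
p=at('wrist',326.6,201.6,.082,pickle.load(open('w6.pkl','rb')));print(p)
go((p+[.5575,-.176,.082])/2,20.57)
E
```

```text
[ 0.56010292 -0.17751621  0.082     ]
pos [ 0.5545 -0.1747  0.1691] yaw 20.63 t 9.15 F [-0.6 -0.3 -0.3] w 0.004
shift [0.0035 0.0037 0.0871] turn [-0.002  0.002  0.001]
```

```bash
python3 -m creep '[[0,[0.004,0.003,0.02],[0,0,0]],[0,[0,0,0.02],[0,0,0]],[0,[0,0,0.02],[0,0,0]],[0,[0,0,0.015],[0,0,0]],[0,[0,0,0.008],[0,0,0]],[0,[0,0,0],[0,0,0]],[0,[0,0,0],[0,0,0]]]'
python3 -m creep '[[0,[0,0,0.002],[0,0,0]],[0,[0,0,0.002],[0,0,0]],[0,[0,0,0.002],[0,0,0]],[0,[0,0,0.001],[0,0,0]],[0,[0,0,0],[0,0,0]],[0,[0,0,0],[0,0,0]]]'
```

```text
clock: 9.73
tool_pos: [0.5603, -0.1762, 0.0876]
ee_rot: [-0.0, 0.984, 0.18, -0.0]
contact_force: [0.7, -0.1, 1.0]
width: 0.0
finger_force: 0.0
clock: 10.23
tool_pos: [0.5614, -0.1775, 0.0814]
ee_rot: [0.0, 0.984, 0.179, 0.001]
contact_force: [1.1, -0.2, 2.4]
width: 0.005
finger_force: 1.0
```

```bash
python3 -m creep '[[0,[0,0,0.0015],[0,0,0]],[0,[0,0,0.0015],[0,0,0]],[0,[0,0,0.001],[0,0,0]],[0,[0,0,0],[0,0,0]],[0,[0,0,0],[0,0,0]]]'
python3 -m creep '[[0,[0,0,0.001],[0,0,0]],[0,[0,0,0.001],[0,0,0]],[0,[0,0,0],[0,0,0]],[0,[0,0,0],[0,0,0]]]'
```

```text
clock: 10.65
tool_pos: [0.5614, -0.1775, 0.0772]
ee_rot: [0.0, 0.984, 0.179, 0.001]
contact_force: [1.1, -0.7, 3.7]
width: 0.008
finger_force: 2.2
clock: 10.98
tool_pos: [0.5615, -0.1775, 0.0763]
ee_rot: [0.0, 0.984, 0.179, 0.001]
contact_force: [-1.5, 1.6, 11.4]
width: 0.006
finger_force: 5.6
```

It has bottomed: force rose to 11 N and z stopped near 0.076. I'll press slightly more to be sure, then lift.

```bash
python3 -m creep '[[0,[0,0,0.001],[0,0,0]],[0,[0,0,0],[0,0,0]],[0,[0,0,0],[0,0,0]],[0,[0,0,0],[0,0,0]]]'
python3 -m creep '[[0,[0,0,-0.005],[0,0,0]],[0,[0,0,-0.01],[0,0,0]],[0,[0,0,-0.02],[0,0,0]],[0,[0,0,-0.03],[0,0,0]],[0,[0,0,-0.03],[0,0,0]],[0,[0,0,0],[0,0,0]],[0,[0,0,0],[0,0,0]],[0,[0,0,0],[0,0,0]]]'
python3 - <<'E'
from h import *
B=manip.get_image('top').astype(int);A=cv2.imread('pics/top.png').astype(int)
d=(abs(A-B).sum(2)>120).astype(np.uint8)
n,_,st,_=cv2.connectedComponentsWithStats(d[:, :]);print([list(s) for s in st[1:] if s[4]>25])
E
```

```text
clock: 11.32
tool_pos: [0.5615, -0.1775, 0.0763]
ee_rot: [0.0, 0.984, 0.179, 0.001]
contact_force: [-2.2, 2.5, 16.9]
width: 0.007
finger_force: 8.2
clock: 11.98
tool_pos: [0.5595, -0.177, 0.1675]
ee_rot: [-0.001, 0.984, 0.179, -0.001]
contact_force: [-0.2, 0.5, 0.4]
width: 0.0
finger_force: 0.0
[[np.int32(357), np.int32(54), np.int32(122), np.int32(212), np.int32(4897)], [np.int32(434), np.int32(129), np.int32(12), np.int32(18), np.int32(76)], [np.int32(257), np.int32(140), np.int32(30), np.int32(19), np.int32(129)], [np.int32(278), np.int32(151), np.int32(12), np.int32(20), np.int32(105)], [np.int32(410), np.int32(157), np.int32(98), np.int32(164), np.int32(5496)], [np.int32(257), np.int32(161), np.int32(25), np.int32(17), np.int32(130)], [np.int32(381), np.int32(180), np.int32(35), np.int32(6), np.int32(41)], [np.int32(393), np.int32(189), np.int32(26), np.int32(35), np.int32(403)], [np.int32(246), np.int32(203), np.int32(11), np.int32(12), np.int32(79)], [np.int32(258), np.int32(206), np.int32(16), np.int32(11), np.int32(123)], [np.int32(294), np.int32(206), np.int32(16), np.int32(9), np.int32(105)], [np.int32(602), np.int32(256), np.int32(38), np.int32(12), np.int32(259)], [np.int32(501), np.int32(262), np.int32(139), np.int32(126), np.int32(6421)], [np.int32(626), np.int32(287), np.int32(13), np.int32(13), np.int32(86)], [np.int32(211), np.int32(300), np.int32(213), np.int32(100), np.int32(9587)], [np.int32(421), np.int32(332), np.int32(84), np.int32(47), np.int32(1672)], [np.int32(360), np.int32(341), np.int32(114), np.int32(59), np.int32(1480)], [np.int32(613), np.int32(373), np.int32(27), np.int32(27), np.int32(337)], [np.int32(585), np.int32(378), np.int32(27), np.int32(22), np.int32(248)], [np.int32(415), np.int32(386), np.int32(6), np.int32(14), np.int32(31)]]
```

The only changes are the lever, the iris (its blades moved), and the arm with its shadow. I'll hand it in.

```bash
python3 -c "
from cell import manip
print(manip.finish_job())"
```

```text
the job is handed in; nothing more can be done
None
```

The damper lever was set in line with the long middle mark, then START was pressed to the bottom and released; STOP was not pressed, the bystanders showed no sign of moving, and the job was handed in at about 12 s, with no verdict returned.

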